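# Fetch the shoe last from behind the finishing supplies

## Task

On the shoemaker's bench, clear the tin, the bottle and the little box from the wooden bay and stand all three on the black rubber mat, then fetch the wooden shoe last from behind where they stood and set it sole down in the middle of the cork rest, lengthwise, with its toe towards the steel stop. Only when the last is in place, put the tin, the bottle and the box back in the bay, each exactly where it stood before. Let nothing tip over, and do not push aside the thread spool or the tack cup.

Things in the scene. Friction and masses are not known exactly. Their poses are not given: they have to be found in the camera images.
- last: Wooden shoe last: pale foot-shaped block, 165 mm long, 62 wide, 75 high, sole down in the bay. Origin on the sole under the cone (ankle part); x to the toe, z up. Heel end x = -50 mm, toe tip +115 (middle +32.5). Grip the cone: 40 mm wide across y, sides upright, x -38 to +16 mm, z 30 to 75 mm. Below 30 it is 48 wide. Forefoot (widest at x = 65) slopes to 18 mm high. About 0.22 kg.
- tin: Round metal tin, 64 mm across, flat lid 56 mm up, with a wooden knob on it: 26 mm across, 56 to 90 mm above the underside. Lift it by the knob (the lid is fast). Origin at the centre of the underside, z up. About 0.25 kg.
- bottle: Round dark brown bottle with a paper band, 62 mm across, with a tall black cap 28 mm across, 73 to 107 mm above the underside. Lift it by the cap (it is fast). Origin at the centre of the underside, z up. About 0.22 kg.
- box: Square wooden box, 62 x 62 mm, flat dark lid 56 mm up, with a pale knob on it: 24 mm across, 56 to 90 mm above the underside. Lift it by the knob (the lid is fast). Origin at the centre of the underside, z up, x and y along its sides. About 0.25 kg.
- bay: Fixed low wooden rack, no front wall. Origin at bench level, mid-floor; x to the back. Floor top 10 mm up, x -97 to +93, y +-125 mm; side strips y = +-121, 32 mm high; back wall's inner face x = +81, 60 high. Last along y at about x = +18, toe to +y; tin, bottle, box in any order in a row along y at x = -52, 76 mm apart (12 mm gaps), too near the last for a finger between.
- mat: Black rubber mat fixed on the bench, the side area: 170 mm (x) by 240 mm (y), 6 mm thick. Origin at bench level in its centre (its top is 6 mm above), z up. The spool stands near its +x edge.
- rest: Fixed work rest: cork pad 190 mm (x) by 80 mm (y) on a dark board 92 mm wide, with an upright steel stop across its +x end. Origin at bench level under the centre of the cork, z up; the cork's top is 14 mm above it; x runs to the stop, whose near face is at x = +103 mm and whose top is 40 mm above the bench.
- spool: Thread spool standing on the mat, 32 mm across, 38 mm high. Origin at the centre of its underside. Loose bystander; leave it where it stands.
- cup: Small open steel cup with tacks, beside the rest, 42 mm across, 35 mm high. Origin at the centre of its underside. Loose bystander; leave it where it stands.

How it is judged:
By the outcome, as a careful person would: the job done as asked, in the order asked, and still so for the second after the job is handed in, with the robot touching nothing.
It also fails if it takes over 147 s, if anything falls off the work surface, if the arm or the gripper's body presses on something with over 40 N, if the wrist force passes 120 N, or if a joint passes its speed limit or range.

## Robot

A 6-joint arm with a two-finger parallel gripper is mounted at the origin on the work surface. World frame = base frame: x ahead of the robot, y to its left, z up, the work surface at z = 0. Lengths are in m, angles in rad, forces in N, time in s.
With the tool pointing down it reaches from about 0.375 to 0.9 m from the base axis. Payload 3.1 kg.
Tool frame: the origin (TCP) lies on the front face of the gripper's body, between the roots of the fingers; the fingertips stand 70 mm ahead of it and the grasp point (between the pads) lies 51 mm ahead of it; z points along the fingers, y is the line along which they close (so a half turn about z gives the same grasp; the last joint's range is limited). The gripper opens to 87 mm and grips with 3 to 60 N. Pads are 19 mm wide; open, the fingers measure 117 mm over their backs; the gripper's body (75 mm by 190 mm) begins 51 mm behind the grasp point.
Start: joints at [1.016, 0.527, 1.433, -0, 1.181, -0.178], TCP at [0.23, 0.581, 0.292] pointing down, gripper open.
Joint ranges: [-3.08, 3.08], [-0.75, 2.2], [0.22, 2.44], [-1.43, 4.57], [0, 2.65], [-2.85, 2.85]. Speed limits (rad/s): [2.79, 2.79, 3.14, 3.14, 3.14, 3.14].

## Interface

Orientations are given as a unit quaternion [x, y, z, w].
In Python, from rig import robot, cams, ticket gives the robot as it stands. The module is installed in compiled form; this text tells all that it offers.
- The arm moves only by the shell command python3 -m crank 'ROWS' [FORCE]. ROWS is JSON, a list of rows, each a list of 7 numbers: the shift along the tool's x, y, z in cm, then the turn, a rotation vector about the tool's x, y, z in rad, then the closure, from 0 (fully open) to 1 (shut). A call has 1 to 5 rows; each row shifts and turns the commanded pose from where the row before left it, along the tool's axes as they then stand; what a row does not reach is not made up. A row lasts 1/8 s, in which the tool goes at most 62.5 mm and 10.7 degrees, less where a joint would pass 70% of its speed; a pose out of reach is approached as far as the arm can. A call is refused whole if a number of a shift passes 6.25 or a number of a turn 0.188, either way. A call with a gripper value outside its range is refused whole. The fingers move at their own pace and stop on an object; FORCE is the grip in N (left out, the last holds). Time passes only in rows, so rows that do not move let the fingers close. It gives the time, the measured TCP pose, the force, the opening and the grip force at its end, in the units of the state.
- robot.get_obs(): the state, without advancing time (a new reading comes with each control period).
- cams.camera(name): name is "scene" or "top"; returns the picture (480x640x3 uint8, red, green, blue); there is no depth.
- cams.camera_info(name): a dict with "intrinsics" (3x3 intrinsics, pixels), "pose" (4x4, takes a point from camera to world coordinates). Camera axes: x right, y down, z forward; pixel columns grow to the right and rows downward; lengths in m; the calibration is good to about 2 mm. A picture is of the moment at which its call begins. camera_info takes no time and is no camera call.
- ticket.hand_in(): hands the job in; it is judged then, once.
The state is a dict: "time": time; "q": joint angles; "joint_velocities": joint speeds; "joint_torque": joint torques, N m; "position": TCP position; "tool_rot": TCP orientation; "ft_force": force on the tool from outside, world axes, zero at the start; "moment": the same for the moment, N m; "grip_width": finger opening in m; "grip_force": force on a finger pad.
Only numpy, scipy, OpenCV 4.12 (cv2) and the standard library are available. Lean on these libraries where they do the work, as an engineer would, in place of code of your own. Each camera call takes 0.05 s, during which the arm holds its last target. There are 200 camera calls.

## Working session

There is one attempt and no reset: what is moved stays moved. The work goes in short steps, Python scripts to look and compute and a shell command to move; the robot and the scene stay as the last step left them, time stands still between calls to the robot, and variables do not carry over. Pictures are saved under pics/ and viewed, at most 14 in all, crops included, and the job is handed in when it is done.

```bash
mkdir -p pics; python3 - <<'E'
from rig import robot,cams
import cv2,numpy as np
for n in("scene","top"):
    cv2.imwrite(f"pics/{n}0.png",cams.camera(n)[:,:,::-1]); i=cams.camera_info(n); print(n,np.round(i["intrinsics"],1).tolist(),np.round(i["pose"],4).tolist())
o=robot.get_obs(); print(o)
E
```

```text
scene [[507.4, 0.0, 325.4], [0.0, 507.4, 246.8], [0.0, 0.0, 1.0]] [[-0.7138, 0.4324, -0.551, 1.1586], [0.7004, 0.4461, -0.5572, 0.6313], [0.0048, -0.7836, -0.6213, 0.743], [0.0, 0.0, 0.0, 1.0]]
top [[441.8, 0.0, 320.4], [0.0, 441.8, 241.7], [0.0, 0.0, 1.0]] [[-0.014, -0.9899, 0.1411, 0.4083], [-0.9996, 0.0173, 0.0221, -0.0024], [-0.0243, -0.1407, -0.9898, 0.9118], [0.0, 0.0, 0.0, 1.0]]
{'time': 0.1, 'q': array([ 1.01552962e+00,  5.28341166e-01,  1.43378578e+00, -1.35312768e-05,
        1.18139317e+00, -1.78477051e-01]), 'joint_velocities': array([-8.58811811e-04,  1.34134134e-04, -3.51233046e-03, -1.01026101e-03,
        5.41766680e-05,  1.76651351e-04]), 'joint_torque': array([ 1.26165214e-04, -4.40988779e+01, -1.77150643e+01,  6.35276176e-02,
        5.34214801e-02, -2.67881836e-05]), 'position': array([0.22963866, 0.5807136 , 0.29138535]), 'tool_rot': array([ 1.87279751e-01,  9.82306147e-01, -9.01840945e-04, -3.39846646e-04]), 'ft_force': array([0.08248428, 0.46562641, 0.11903458]), 'moment': array([ 0.01888634,  0.00904988, -0.02315551]), 'grip_force': 0.0, 'grip_width': 0.08744093135792962}
```

View pics/scene0.png

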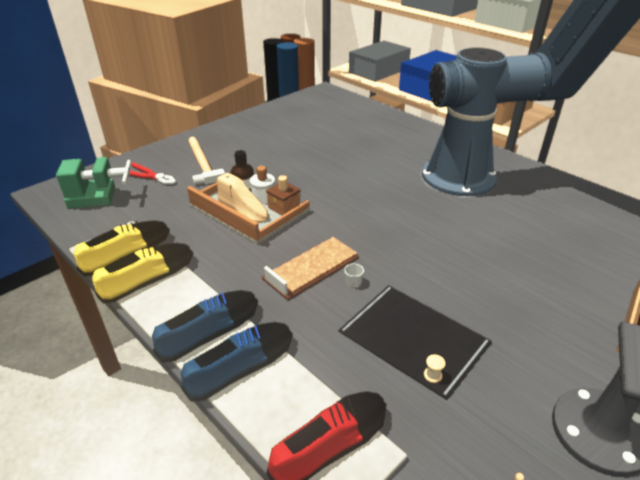

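View pics/top0.png

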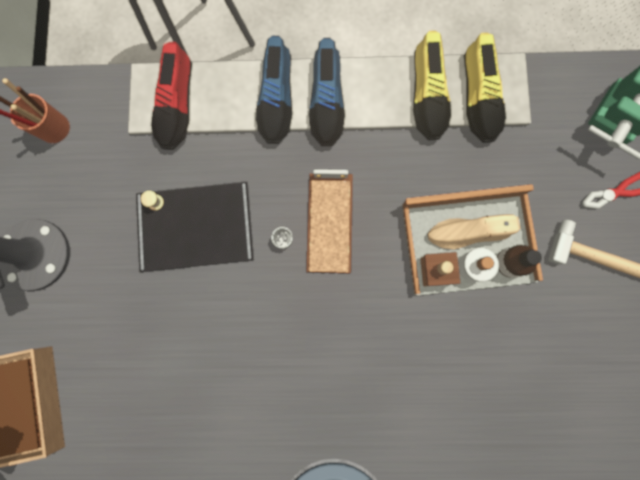

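The top view shows the box knob at (446,268), the tin knob at (486,264) and the bottle cap at (533,258). The last's cone is near (503,224), with its toe to the left (+y). The mat is at (195,227), the spool at (151,201), the rest at (330,225) with the stop at the top, and the cup at (282,238).

```bash
python3 - <<'E'
import cv2
a=cv2.imread("pics/top0.png");b=cv2.imread("pics/scene0.png")
cv2.imwrite("pics/ct.png",cv2.resize(a[175:305,395:550],None,fx=5,fy=4.6,interpolation=2)[:598])
cv2.imwrite("pics/cs.png",cv2.resize(b[140:245,180:320],None,fx=5,fy=5,interpolation=2))
E
```

```text
(no output)
```

View pics/ct.png

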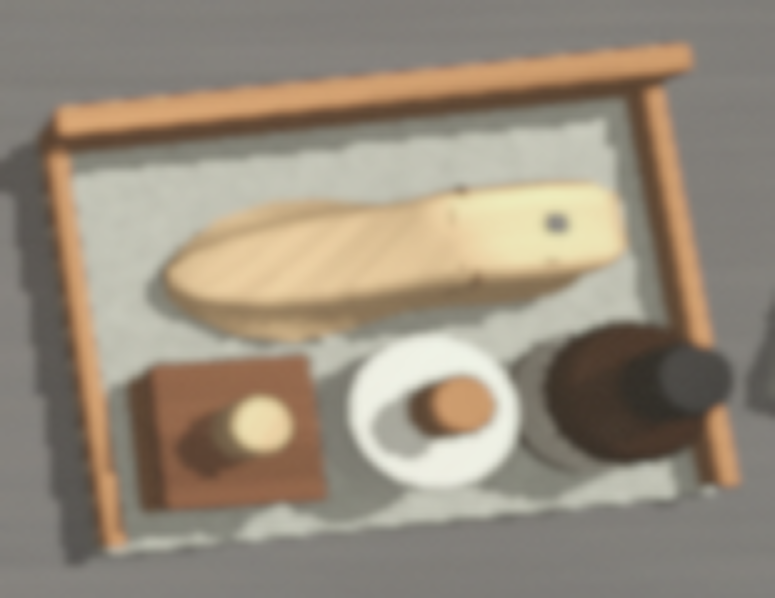

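View pics/cs.png

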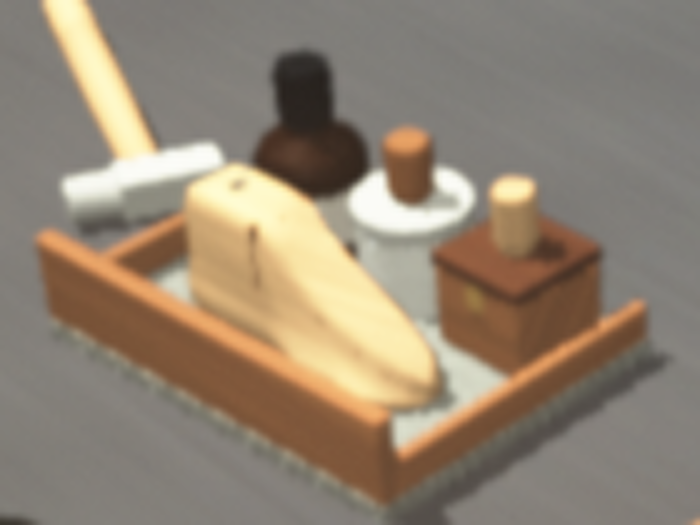

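The crops show, in full pixels, top view: box knob top at (447.4,266.7), tin (488.2,262.8) and bottle (534.2,257). Scene view: box (282.8,176.8), tin (261.8,166.8) and bottle (240.6,151.4). The last's cone top spans about (487–519, 216–235).

```bash
cat > h.py <<'E'
import numpy as np,cv2
from rig import robot,cams
def ray(n,p):
    i=cams.camera_info(n);P=np.array(i["pose"]);d=P[:3,:3]@np.linalg.solve(i["intrinsics"],[p[0],p[1],1.]);return P[:3,3],d
def pl(n,p,z):
    o,d=ray(n,p);return o+d*(z-o[2])/d[2]
def tri(p,q):
    o,d=ray("top",p);c,e=ray("scene",q);s=np.linalg.lstsq(np.c_[d,-e],c-o,rcond=None)[0];a=o+s[0]*d;b=c+s[1]*e;return (a+b)/2,np.linalg.norm(a-b)
def yaw(o):
    # tool y-axis direction in world (deg) 
    from scipy.spatial.transform import Rotation as R
    return R.from_quat(o["tool_rot"]).as_matrix()
E
python3 - <<'E'
from h import *
np.set_printoptions(precision=4,suppress=True)
for n,t,s,z in(("box",(447.4,266.7),(282.8,176.8),.1),("tin",(488.2,262.8),(261.8,166.8),.1),("bot",(534.2,257),(240.6,151.4),.117)):
    print(n,pl("top",t,z),pl("scene",s,z),*tri(t,s))
c=lambda x,y:(395+x/5,175+y/4.6)
for p,z in(((60,135),.06),((690,68),.06),((60,108),.06),((690,45),.06),((458,193),.085),((475,278),.085),((605,182),.085),((622,255),.085),((168,275),.02),((112,545),.01),((735,487),.03),((556,222),.085)): print(p,pl("top",c(*p),z))
im=cv2.imread("pics/top0.png");h=cv2.cvtColor(im,cv2.COLOR_BGR2HSV)
def blob(m,x0,y0,x1,y1,z,nm):
    k=np.zeros(m.shape,np.uint8);k[y0:y1,x0:x1]=m[y0:y1,x0:x1]*255
    cs=cv2.findContours(k,0,2)[0];b=max(cs,key=cv2.contourArea);w=np.array([pl("top",q[0],z)[:2] for q in b],np.float32)
    r=cv2.minAreaRect(w*1000);print(nm,cv2.boundingRect(b),r,cv2.boxPoints(r).tolist())
blob(im.max(2)<45,130,175,260,280,.006,"mat")
blob((h[...,0]<20)&(h[...,1]>90)&(h[...,2]>120),300,160,360,285,.014,"cork")
blob((h[...,1]>50)&(h[...,2]>120),135,180,170,215,.030,"spool")
blob(im.min(2)>130,265,220,300,255,.030,"cup")
blob((h[...,1]<40)&(im.min(2)>150),300,160,360,185,.04,"stop")
E
```

```text
box [ 0.4738 -0.216   0.1   ] [ 0.4689 -0.2171  0.1   ] [ 0.4727 -0.2143  0.1031] 0.0023272649379913316
tin [ 0.4797 -0.2904  0.1   ] [ 0.475  -0.2918  0.1   ] [ 0.4787 -0.2884  0.1032] 0.0020779266729797487
bot [ 0.4873 -0.3665  0.117 ] [ 0.482  -0.3685  0.117 ] [ 0.4862 -0.364   0.1207] 0.0020640383795308094
(60, 135) [ 0.6007 -0.1544  0.06  ]
(690, 68) [ 0.625  -0.4011  0.06  ]
(60, 108) [ 0.6125 -0.1549  0.06  ]
(690, 45) [ 0.6351 -0.4019  0.06  ]
(458, 193) [ 0.5678 -0.2985  0.085 ]
(475, 278) [ 0.5324 -0.3025  0.085 ]
(605, 182) [ 0.5714 -0.3538  0.085 ]
(622, 255) [ 0.5409 -0.3578  0.085 ]
(168, 275) [ 0.5457 -0.2026  0.02  ]
(112, 545) [ 0.4279 -0.1766  0.01  ]
(735, 487) [ 0.4485 -0.4177  0.03  ]
(556, 222) [ 0.5551 -0.3343  0.085 ]Traceback (most recent call last):
  File "<stdin>", line 12, in <module>
  File "<stdin>", line 10, in blob
ValueError: max() iterable argument is empty
```

```bash
python3 - <<'E'
from h import *
im=cv2.imread("pics/top0.png");h=cv2.cvtColor(im,cv2.COLOR_BGR2HSV)
print(im[227,195],im[225,330],im[201,149],im[238,282],im[173,330])
def blob(m,x0,y0,x1,y1,z,nm):
    k=np.zeros(m.shape,np.uint8);k[y0:y1,x0:x1]=m[y0:y1,x0:x1]*255
    cs=cv2.findContours(k,0,2)[0]
    if not cs: print(nm,"none");return
    b=max(cs,key=cv2.contourArea);w=np.array([pl("top",q[0],z)[:2]*1000 for q in b],np.float32)
    r=cv2.minAreaRect(w);print(nm,cv2.boundingRect(b),[np.round(v,1) for v in r],cv2.boxPoints(r).astype(int).tolist())
blob(im.max(2)<60,130,175,260,280,.006,"mat")
blob((h[...,0]<25)&(h[...,1]>70)&(h[...,2]>110),300,160,360,285,.014,"cork")
blob((h[...,1]>50)&(h[...,2]>120),135,180,170,215,.038,"spool")
blob(im.min(2)>115,265,220,300,255,.030,"cup")
blob((h[...,1]<50)&(im.min(2)>140),300,160,360,185,.04,"stop")
E
```

```text
[60 62 65] [136 177 216] [182 229 237] [176 186 187] [174 186 186]
mat (143, 207, 10, 8) [array([609.6, 383.8]), array([22.6, 11.3]), np.float64(62.8)] [[599, 376], [609, 371], [619, 391], [609, 396]]
cork (306, 174, 47, 100) [array([576.4,  -1.4]), array([ 91.2, 207.6]), np.float64(87.7)] [[470, -42], [678, -51], [681, 40], [474, 48]]
spool (141, 191, 23, 19) [array([625.6, 361. ]), array([51.2, 34.4]), np.float64(66.0)] [[599, 344], [630, 330], [651, 377], [620, 391]]
cup (265, 220, 35, 35) [array([545.2,  95. ]), array([69.4, 70.3]), np.float64(89.6)] [[509, 60], [580, 60], [580, 129], [510, 129]]
stop (313, 169, 36, 6) [array([676.7,  -5.6]), array([71.4, 10.5]), np.float64(88.8)] [[670, -41], [681, -41], [682, 29], [672, 30]]
```

```bash
cat >> h.py <<'E'
from scipy.spatial.transform import Rotation as R
def need(t,yawdeg=None):
    """shift in tool axes (cm) to world TCP target, and remaining turn about tool axes"""
    o=robot.get_obs();M=R.from_quat(o["tool_rot"])
    if yawdeg is not None:
        a=np.radians(yawdeg);y=np.array([np.cos(a),np.sin(a),0]);z=np.array([0,0,-1.]);G=R.from_matrix(np.c_[np.cross(y,z),y,z])
        print("turn",np.round((M.inv()*G).as_rotvec(),3))
    print("pos",np.round(o["position"],4),"t",round(o["time"],2),"w",round(o["grip_width"],4),"shift",np.round(M.inv().apply(np.array(t)-o["position"])*100,2))
E
python3 -m crank '[[0,0,0,0,0,0.1835,0.45],[0,0,0,0,0,0.1835,0.45],[0,0,0,0,0,0.1835,0.45],[0,0,0,0,0,0.1835,0.45],[0,0,0,0,0,0.1835,0.45]]' 30
python3 -m crank '[[0,0,0,0,0,0.1835,0.45],[-2,6,0,0,0,0,0.45],[-4,6,0,0,0,0,0.45],[-6,6,0,0,0,0,0.45],[-6,4,0,0,0,0,0.45]]'
python3 - <<'E'
from h import *
need((.473,-.216,.25),5.3)
im=cv2.imread("pics/top0.png");h=cv2.cvtColor(im,cv2.COLOR_BGR2HSV)
np.set_printoptions(precision=4,suppress=True)
print([pl("top",p,.006)[:2] for p in((138,192),(247,183),(252,260),(142,271))],pl("top",(150,198),.038),pl("top",(282,237),.035))
for s in(80,100,120):
    k=((h[...,0]<25)&(h[...,1]>s)&(h[...,2]>150)).astype(np.uint8);k[:,:300]=0;k[:,360:]=0;k[:160]=0;k[285:]=0
    k=cv2.morphologyEx(k,cv2.MORPH_CLOSE,np.ones((5,5)));b=max(cv2.findContours(k,0,2)[0],key=cv2.contourArea)
    print(s,cv2.minAreaRect(np.array([pl("top",q[0],.014)[:2]*1000 for q in b],np.float32)))
E
```

```text
time: 0.72
position: [0.2297, 0.5808, 0.2916]
tool_rot: [0.605, 0.796, -0.001, 0.0]
ft_force: [-0.4, -0.1, -0.8]
grip_width: 0.0501
grip_force: 0.0
time: 1.35
position: [0.4351, 0.4477, 0.2916]
tool_rot: [0.673, 0.739, 0.0, 0.0]
ft_force: [0.5, -0.2, 0.0]
grip_width: 0.0477
grip_force: 0.0
turn [0.    0.    0.001]
pos [0.4351 0.4477 0.2916] t 1.35 w 0.0477 shift [-66.44  -2.4    4.16]
[array([0.6509, 0.4043]), array([0.6658, 0.1716]), array([0.5016, 0.1597]), array([0.4825, 0.3884])] [0.6292 0.3645 0.038 ] [0.5441 0.0943 0.035 ]
80 ((575.9266357421875, -1.8475990295410156), (83.87776947021484, 203.58865356445312), 87.6162109375)
100 ((575.4688720703125, -1.8285484313964844), (83.87776947021484, 202.46279907226562), 87.6162109375)
120 ((665.50634765625, -44.06907653808594), (0.0, 0.0), 0.0)
```

```bash
python3 -m crank '[[-6.0,0,0,0,0,0,0.45],[-6.0,0,0,0,0,0,0.45],[-6.0,0,0,0,0,0,0.45],[-6.0,0,0,0,0,0,0.45],[-6.0,-0.4,0,0,0,0,0.45]]' >/dev/null
python3 -m crank '[[-6.0,-0.5,0,0,0,0,0.45],[-6.0,-0.5,0,0,0,0,0.45],[-6.0,-0.5,0,0,0,0,0.45],[-6.0,-0.5,1.0,0,0,0,0.45],[-6.0,0,1,0,0,0,0.45]]' >/dev/null
python3 -m crank '[[-6.0,0,1,0,0,0,0.45],[-0.4,0,1,0,0,0,0.45],[0,0,0,0,0,0,0.45]]'
python3 - <<'E'
from h import *
need((.473,-.216,.139),5.3)
cv2.imwrite("pics/t1.png",cv2.resize(cams.camera("scene")[130:250,170:330,::-1],None,fx=4.5,fy=4.5,interpolation=2))
E
```

```text
time: 2.98
position: [0.4699, -0.2139, 0.251]
tool_rot: [0.674, 0.739, -0.0, -0.002]
ft_force: [-1.0, -0.0, -0.2]
grip_width: 0.0481
grip_force: 0.0
turn [-0.003 -0.003 -0.001]
pos [ 0.4699 -0.2139  0.251 ] t 2.98 w 0.0481 shift [-0.27  0.32 11.2 ]
```

View pics/t1.png

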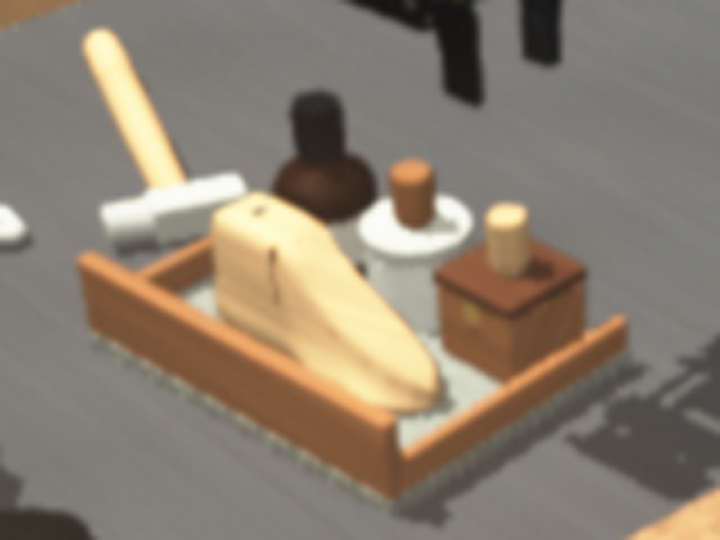

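The fingers hang above the box. In this crop the knob is at (508,240) and the fingers are at (460,50) and (535,30). I'll lower and grip.

```bash
python3 -m crank '[[-0.3,0.3,4,0,0,0,0.45],[0,0,4,0,0,0,0.45],[0,0,2,0,0,0,0.45],[0,0,1.2,0,0,0,0.45],[0,0,0,0,0,0,0.45]]'
python3 -m crank '[[0,0,0,0,0,0,0.65],[0,0,0,0,0,0,0.8],[0,0,0,0,0,0,0.9],[0,0,0,0,0,0,0.9]]' 30
python3 - <<'E'
from h import *
need((.473,-.216,.139),5.3);print(robot.get_obs()["q"].round(4))
E
```

```text
time: 3.65
position: [0.4743, -0.216, 0.1402]
tool_rot: [0.673, 0.74, -0.0, -0.001]
ft_force: [0.4, -0.6, -0.4]
grip_width: 0.048
grip_force: 0.0
time: 4.15
position: [0.4741, -0.2173, 0.1406]
tool_rot: [0.674, 0.739, -0.0, 0.0]
ft_force: [-0.9, 0.1, 3.7]
grip_width: 0.023
grip_force: 29.8
turn [-0.  0.  0.]
pos [ 0.4741 -0.2173  0.1406] t 4.15 w 0.023 shift [ 0.14 -0.1   0.16]
[-6.4420e-01  6.2820e-01  1.8161e+00 -2.0000e-04  6.9710e-01 -7.3690e-01]
```

```bash
python3 -m crank '[[0,0,-2,0,0,0,0.9],[0,0,-3,0,0,0,0.9],[0,0,-3,0,0,0,0.9],[3,0.6,0,0,0,0,0.9],[5.5,1.2,0,0,0,0,0.9]]'
python3 -m crank '[[5.5,1.2,0,0,0,0,0.9],[5.5,1.2,0,0,0,0,0.9],[5.5,1.2,0,0,0,0,0.9],[5.5,1.2,0,0,0,0,0.9],[5.5,1.2,0,0,0,0,0.9]]' >/dev/null
python3 -m crank '[[5.5,1.2,0,0,0,0,0.9],[5.5,1.2,0,0,0,0,0.9],[5.5,1.0,0,0,0,0,0.9],[3.5,0.7,0,0,0,0,0.9],[0,0,0,0,0,0,0.9]]' 
python3 - <<'E'
from h import *
need((.54,.356,.1370),5.3)
E
```

```text
time: 4.78
position: [0.4851, -0.1318, 0.2207]
tool_rot: [0.675, 0.738, 0.0, 0.001]
ft_force: [0.0, 0.6, -2.9]
grip_width: 0.0233
grip_force: 29.9
time: 6.02
position: [0.5402, 0.3541, 0.2195]
tool_rot: [0.672, 0.74, 0.0, -0.0]
ft_force: [-0.7, 0.1, -2.0]
grip_width: 0.0235
grip_force: 29.8
turn [ 0.    -0.001  0.004]
pos [0.5402 0.3541 0.2195] t 6.03 w 0.0235 shift [ 0.18 -0.01  8.25]
```

```bash
python3 -m crank '[[0.2,0,3,0,0,0,0.9],[0,0,3,0,0,0,0.9],[0,0,1.5,0,0,0,0.9],[0,0,0.7,0,0,0,0.9],[0,0,0,0,0,0,0.9]]'
python3 -m crank '[[0,0,0,0,0,0,0.6],[0,0,0,0,0,0,0.45],[0,0,-3,0,0,0,0.45],[0,0,-5,0,0,0,0.45],[-3.0,-0.6,0,0,0,0,0.45]]' 
python3 -m crank '[[-6,-1.2,0,0,0,0,0.45],[-6,-1.2,0,0,0,0,0.45],[-6,-1.2,0,0,0,0,0.45],[-6,-1.2,0,0,0,0,0.45],[-6,-1.2,0,0,0,0,0.45]]' >/dev/null
python3 -m crank '[[-6,-1.2,0,0,0,0,0.45],[-6,-1.2,0,0,0,0,0.45],[-6,-1.1,0,0,0,0,0.45],[-6,-1.0,0,0,0,0,0.45],[-3,-0.8,0,0,0,0,0.45]]' >/dev/null
python3 -m crank '[[-3.5,-0.1,0,0,0,0,0.45],[0,0,0,0,0,0,0.45]]' >/dev/null
python3 - <<'E'
from h import *
need((.479,-.290,.139),5.3)
cv2.imwrite("pics/t2.png",np.hstack([cv2.resize(cams.camera("scene")[130:250,170:330,::-1],(400,300)),cv2.resize(cams.camera("top")[170:290,110:270,::-1],(400,300))]))
E
```

```text
time: 6.65
position: [0.5408, 0.3531, 0.1384]
tool_rot: [0.674, 0.739, 0.0, 0.0]
ft_force: [0.2, 0.2, -2.1]
grip_width: 0.0231
grip_force: 29.8
time: 7.28
position: [0.5406, 0.3255, 0.224]
tool_rot: [0.672, 0.74, 0.006, 0.003]
ft_force: [0.5, -0.1, -0.0]
grip_width: 0.0473
grip_force: 0.0
turn [ 0.003  0.004 -0.003]
pos [ 0.4808 -0.2932  0.2194] t 8.78 w 0.0477 shift [ 0.37 -0.17  8.03]
```

View pics/t2.png

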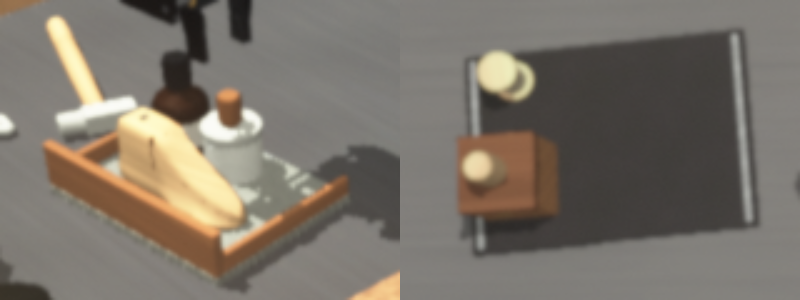

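The box stands fully on the mat, clear of the spool (right half: box about (495,175), spool about (505,75)). The gripper is at the tin, so I'll go down and grip it.

```bash
python3 -m crank '[[0.3,-0.2,3,0,0,0,0.45],[0,0,3,0,0,0,0.45],[0,0,1.2,0,0,0,0.45],[0,0,0.6,0,0,0,0.45],[0,0,0,0,0,0,0.45]]'
python3 -m crank '[[0,0,0,0,0,0,0.65],[0,0,0,0,0,0,0.8],[0,0,0,0,0,0,0.9],[0,0,0,0,0,0,0.9]]' 30
python3 - <<'E'
from h import *
need((.545,.279,.136),5.3)
E
```

```text
time: 9.5
position: [0.4781, -0.287, 0.1406]
tool_rot: [0.673, 0.739, 0.0, 0.0]
ft_force: [1.2, -1.1, 0.7]
grip_width: 0.0483
grip_force: 0.0
time: 10.0
position: [0.4782, -0.2875, 0.1407]
tool_rot: [0.674, 0.739, 0.0, 0.001]
ft_force: [0.6, -0.2, 1.5]
grip_width: 0.0252
grip_force: 30.0
turn [0.001 0.001 0.   ]
pos [ 0.4782 -0.2875  0.1407] t 10.0 w 0.0252 shift [55.79 11.9   0.43]
```

```bash
python3 -m crank '[[0,0,-2,0,0,0,0.9],[0,0,-3,0,0,0,0.9],[0,0,-3,0,0,0,0.9],[3,0.6,0,0,0,0,0.9],[5.5,1.2,0,0,0,0,0.9]]' >/dev/null
python3 -m crank '[[5.5,1.2,0,0,0,0,0.9],[5.5,1.2,0,0,0,0,0.9],[5.5,1.2,0,0,0,0,0.9],[5.5,1.2,0,0,0,0,0.9],[5.5,1.2,0,0,0,0,0.9]]' >/dev/null
python3 -m crank '[[5.5,1.2,0,0,0,0,0.9],[5.5,1.2,0,0,0,0,0.9],[5.0,1.0,0,0,0,0,0.9],[3.5,0.7,0,0,0,0,0.9],[0,0,0,0,0,0,0.9]]' 
python3 - <<'E'
from h import *
need((.545,.279,.136),5.3)
E
```

```text
time: 11.88
position: [0.544, 0.2789, 0.2194]
tool_rot: [0.672, 0.741, -0.0, -0.0]
ft_force: [-1.1, -0.8, -2.9]
grip_width: 0.0251
grip_force: 30.0
turn [-0.001 -0.     0.004]
pos [0.544  0.2789 0.2194] t 11.88 w 0.0251 shift [-0.    0.11  8.34]
```

```bash
python3 -m crank '[[0,0.1,3,0,0,0,0.9],[0,0,3,0,0,0,0.9],[0,0,1.6,0,0,0,0.9],[0,0,0.7,0,0,0,0.9],[0,0,0,0,0,0,0.9]]'
python3 -m crank '[[0,0,0,0,0,0,0.6],[0,0,0,0,0,0,0.45],[0,0,-3,0,0,0,0.45],[0,0,-5,0,0,0,0.45],[-3.0,-0.6,-2,0,0,0,0.45]]' 
python3 -m crank '[[-6,-1.2,0,0,0,0,0.45],[-6,-1.2,0,0,0,0,0.45],[-6,-1.2,0,0,0,0,0.45],[-6,-1.2,0,0,0,0,0.45],[-6,-1.2,0,0,0,0,0.45]]' >/dev/null
python3 -m crank '[[-6,-1.2,0,0,0,0,0.45],[-6,-1.2,0,0,0,0,0.45],[-6,-1.1,0,0,0,0,0.45],[-6,-1.0,0,0,0,0,0.45],[-3,-0.8,0,0,0,0,0.45]]' >/dev/null
python3 -m crank '[[-3.6,0.1,0,0,0,0,0.45],[0,0,0,0,0,0,0.45],[0,0,0,0,0,0,0.45]]' >/dev/null
python3 - <<'E'
from h import *
need((.486,-.365,.156),5.3)
E
```

```text
time: 12.5
position: [0.5461, 0.2762, 0.1376]
tool_rot: [0.674, 0.739, 0.0, 0.0]
ft_force: [1.1, 0.6, -4.0]
grip_width: 0.0255
grip_force: 30.0
time: 13.12
position: [0.5445, 0.2477, 0.2412]
tool_rot: [0.672, 0.74, 0.004, 0.002]
ft_force: [1.0, -0.4, 0.5]
grip_width: 0.0477
grip_force: 0.0
turn [-0.    -0.001  0.   ]
pos [ 0.4871 -0.367   0.2375] t 14.75 w 0.0481 shift [ 0.2  -0.09  8.15]
```

```bash
python3 -m crank '[[0.2,-0.1,3,0,0,0,0.45],[0,0,3,0,0,0,0.45],[0,0,1.2,0,0,0,0.45],[0,0,0.8,0,0,0,0.45],[0,0,0,0,0,0,0.45]]'
python3 -m crank '[[0,0,0,0,0,0,0.65],[0,0,0,0,0,0,0.8],[0,0,0,0,0,0,0.9],[0,0,0,0,0,0,0.9]]' 30
python3 - <<'E'
from h import *
need((.549,.205,.152),5.3)
E
```

```text
time: 15.38
position: [0.4863, -0.3656, 0.1574]
tool_rot: [0.673, 0.739, 0.0, 0.0]
ft_force: [0.1, 0.3, 0.5]
grip_width: 0.048
grip_force: 0.0
time: 15.88
position: [0.4862, -0.3661, 0.1578]
tool_rot: [0.674, 0.739, -0.0, 0.0]
ft_force: [-0.2, -0.0, 1.9]
grip_width: 0.0273
grip_force: 30.0
turn [0.    0.001 0.   ]
pos [ 0.4862 -0.3661  0.1578] t 15.88 w 0.0273 shift [56.28 11.55  0.54]
```

```bash
python3 -m crank '[[0,0,-2,0,0,0,0.9],[0,0,-3,0,0,0,0.9],[0,0,-3,0,0,0,0.9],[3,0.6,0,0,0,0,0.9],[5.5,1.2,0,0,0,0,0.9]]' >/dev/null
python3 -m crank '[[5.5,1.2,0,0,0,0,0.9],[5.5,1.2,0,0,0,0,0.9],[5.5,1.2,0,0,0,0,0.9],[5.5,1.2,0,0,0,0,0.9],[5.5,1.2,0,0,0,0,0.9]]' >/dev/null
python3 -m crank '[[5.5,1.2,0,0,0,0,0.9],[5.5,1.2,0,0,0,0,0.9],[5.5,0.9,0,0,0,0,0.9],[3.5,0.5,0,0,0,0,0.9],[0,0,0,0,0,0,0.9]]' 
python3 - <<'E'
from h import *
need((.549,.205,.153),5.3)
E
```

```text
time: 17.75
position: [0.5488, 0.2052, 0.2365]
tool_rot: [0.672, 0.741, -0.0, -0.0]
ft_force: [-0.7, -0.2, -3.4]
grip_width: 0.0272
grip_force: 30.0
turn [-0.001 -0.     0.005]
pos [0.5488 0.2052 0.2365] t 17.75 w 0.0272 shift [-0.03  0.02  8.35]
```

```bash
python3 -m crank '[[0,0,3,0,0,0,0.9],[0,0,3,0,0,0,0.9],[0,0,1.6,0,0,0,0.9],[0,0,0.7,0,0,0,0.9],[0,0,0,0,0,0,0.9]]'
python3 -m crank '[[0,0,0,0,0,0,0.6],[0,0,0,0,0,0,0.45],[0,0,-3,0,0,0,0.45],[0,0,-5,0,0,0,0.45],[-3.0,-0.2,-1,0,0,0,0.35]]' 
python3 -m crank '[[-6,-0.5,0,0,0,0,0.25],[-6,-0.5,0,0,0,0,0.25],[-6,-0.5,0,0,0,0,0.25],[-6,-0.5,0,0,0,0,0.25],[-6,-0.5,0,0,0,0,0.25]]' >/dev/null
python3 -m crank '[[-6,-0.5,0,0,0,0,0.25],[-6,-0.5,0,0,0,0,0.25],[-5,-0.5,0,0,0,0,0.25],[-3,-0.4,0,0,0,0,0.25],[0,0,0,0,0,0,0.25]]' >/dev/null
python3 - <<'E'
from h import *
need((.5525,-.328,.116),5.5)
cv2.imwrite("pics/t3.png",np.hstack([cv2.resize(cams.camera("scene")[130:250,170:330,::-1],(400,300)),cv2.resize(cams.camera("top")[170:290,110:270,::-1],(400,300))]))
E
```

```text
time: 18.38
position: [0.5501, 0.2022, 0.1547]
tool_rot: [0.674, 0.739, 0.0, 0.0]
ft_force: [0.9, 0.2, -3.3]
grip_width: 0.0274
grip_force: 30.0
time: 19.0
position: [0.5526, 0.1739, 0.2485]
tool_rot: [0.672, 0.74, 0.004, 0.003]
ft_force: [0.2, -1.0, 0.0]
grip_width: 0.0521
grip_force: 0.0
turn [ 0.001  0.002 -0.006]
pos [ 0.5529 -0.3322  0.2447] t 20.25 w 0.0656 shift [ 0.44 -0.02 12.87]
```

View pics/t3.png

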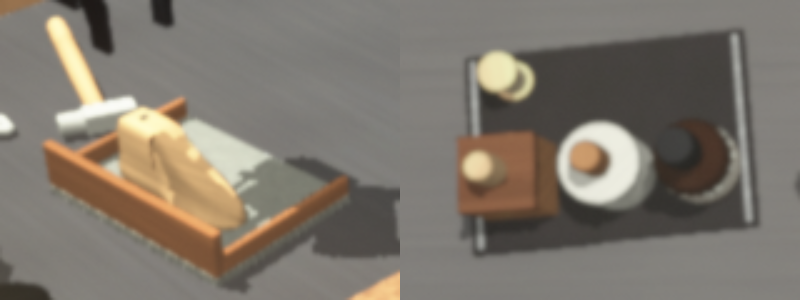

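All three stand on the mat, clear of the spool, and the bay now holds only the last (left half, cone about (143,125)). I'll grip the cone.

```bash
python3 -m crank '[[0.3,0,4,0,0,0,0.25],[0,0,4,0,0,0,0.25],[0,0,3,0,0,0,0.25],[0,0,1.8,0,0,0,0.25],[0,0,0,0,0,0,0.25]]'
python3 -m crank '[[0,0,0,0,0,0,0.45],[0,0,0,0,0,0,0.6],[0,0,0,0,0,0,0.7],[0,0,0,0,0,0,0.7]]' 40
python3 -m crank '[[0,0,-2,0,0,0,0.7],[0,0,-3,0,0,0,0.7],[0,0,-3,0,0,0,0.7],[0,0,0,0,0,0,0.7]]'
python3 - <<'E'
from h import *
need((.524,0,.14),-92.4)
cv2.imwrite("pics/t4.png",cv2.resize(cams.camera("scene")[110:250,160:340,::-1],None,fx=4,fy=4,interpolation=2))
E
```

```text
time: 20.98
position: [0.5525, -0.3249, 0.1153]
tool_rot: [0.673, 0.74, 0.0, -0.001]
ft_force: [0.5, -0.2, -0.5]
grip_width: 0.0652
grip_force: 0.0
time: 21.48
position: [0.5531, -0.3268, 0.1171]
tool_rot: [0.674, 0.739, 0.0, 0.001]
ft_force: [-0.1, 0.9, 2.7]
grip_width: 0.0396
grip_force: 40.1
time: 21.98
position: [0.5541, -0.3275, 0.1996]
tool_rot: [0.673, 0.739, 0.0, 0.003]
ft_force: [-0.2, 0.5, -2.4]
grip_width: 0.0393
grip_force: 40.1
turn [ 0.008 -0.     1.706]
pos [ 0.5541 -0.3275  0.1996] t 21.98 w 0.0393 shift [3.292e+01 2.000e-02 5.790e+00]
```

View pics/t4.png

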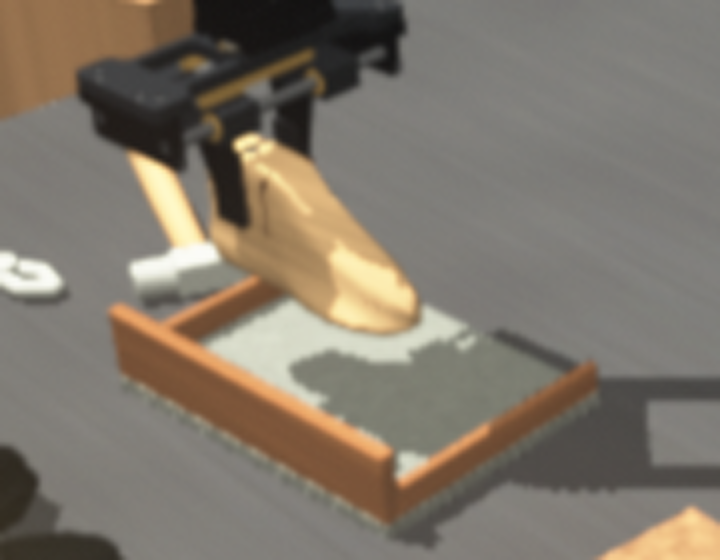

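```bash
python3 - <<'E'
from h import *
np.set_printoptions(precision=4,suppress=True)
t=np.array([.554,-.3275]);u=np.array([-.0924,.9957]);v=np.array([.9957,.0924])
for z in(.1,.105,.11):
    d=pl("scene",(264.3,187.5),z)[:2]-t;print(z,d@u,d@v)
b=cv2.imread("pics/scene0.png");a=cv2.imread("pics/top0.png")
cv2.imwrite("pics/r.png",np.hstack([cv2.resize(b[230:305,255:365],(440,500),interpolation=2),cv2.resize(a[160:285,300:360],(240,500),interpolation=2)]))
E
```

```text
0.1 0.11893734279283978 -0.009775209169211548
0.105 0.12500136986620716 -0.0043296557151993225
0.11 0.13106539693957464 0.0011158977388128052
```

View pics/r.png

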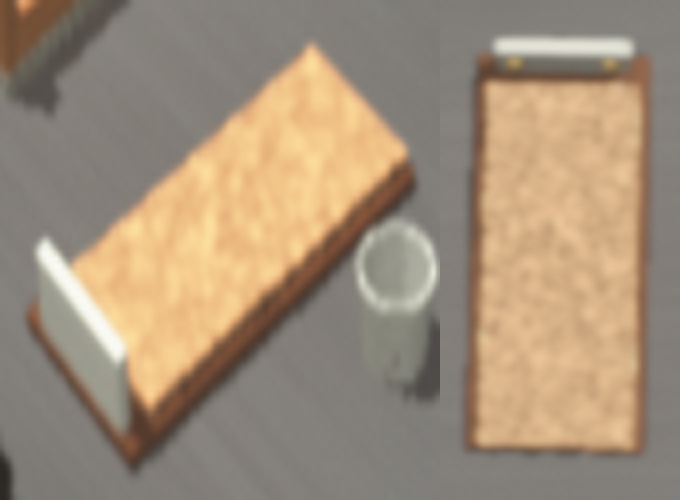

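```bash
python3 - <<'E'
from h import *
np.set_printoptions(precision=4,suppress=True)
P=[pl("top",p,.014)[:2] for p in((311,180),(350.75,180.5),(349.25,272.25),(307.75,271.5))]
S=[pl("scene",p,.014)[:2] for p in((333,236.75),(357,253.25),(290,291.2))]
print(np.array(P),np.mean(P,0),np.array(S),(S[0]+S[2])/2)
for a,b in((P[3],P[0]),(P[2],P[1]),(S[1],S[2])): print(np.degrees(np.arctan2(*(b-a)[::-1])),np.linalg.norm(b-a))
E
```

```text
[[ 0.6672  0.0354]
 [ 0.6644 -0.0477]
 [ 0.4726 -0.0401]
 [ 0.4754  0.0442]] [ 0.5699 -0.002 ] [[ 0.4721 -0.0375]
 [ 0.4768  0.0444]
 [ 0.6691  0.0323]] [ 0.5706 -0.0026]
-2.6086043353407287 0.19193446960322152
-2.265015907849644 0.19191731677186966
-3.5894079757729425 0.19263924212597885
```

```bash
python3 -m crank '[[3,0,0,0,0,0,0.7],[5,0,0,0,0,0,0.7],[5.5,0,0,0,0,0,0.7],[5.5,0,0,0,0,0,0.7],[5.5,0,0,0,0,0,0.7]]' >/dev/null
python3 -m crank '[[5,0,0,0,0,0,0.7],[3.4,0,0,0,0,0.06,0.7],[0,0,0,0,0,0.16,0.7],[0,0,0,0,0,0.17,0.7],[0,0,0,0,0,0.17,0.7]]' >/dev/null
python3 -m crank '[[0,0,0,0,0,0.17,0.7],[0,0,0,0,0,0.17,0.7],[0,0,0,0,0,0.17,0.7],[0,0,0,0,0,0.17,0.7],[0,0,0,0,0,0.17,0.7]]' >/dev/null
python3 -m crank '[[0,0,0,0,0,0.17,0.7],[0,0,0,0,0,0.13,0.7],[0,0,0,0,0,0,0.7],[0,0,0,0,0,0,0.7]]'
python3 - <<'E'
from h import *
need((.5265,0,.121),-92.7)
E
```

```text
time: 24.4
position: [0.5216, 0.0013, 0.1955]
tool_rot: [1.0, -0.022, -0.001, -0.0]
ft_force: [0.7, 0.1, -2.7]
grip_width: 0.0398
grip_force: 40.1
turn [-0.     0.002  0.003]
pos [0.5216 0.0013 0.1955] t 24.4 w 0.0398 shift [0.51 0.11 7.45]
```

```bash
python3 -m crank '[[0.5,0.1,2.5,0,0,0,0.7],[0,0,2.5,0,0,0,0.7],[0,0,1.2,0,0,0,0.7],[0,0,0.8,0,0,0,0.7],[0,0,0,0,0,0,0.7]]'
python3 - <<'E'
from h import *
need((.5265,0,.121),-92.7)
cv2.imwrite("pics/t5.png",np.hstack([cv2.resize(cams.camera("scene")[190:310,245:375,::-1],(500,462)),cv2.resize(cams.camera("top")[160:290,295:365,::-1],(249,462))]))
E
```

```text
time: 25.02
position: [0.5271, -0.0, 0.1261]
tool_rot: [1.0, -0.023, -0.0, -0.0]
ft_force: [0.3, -0.1, -2.7]
grip_width: 0.0398
grip_force: 40.1
turn [-0.     0.     0.001]
pos [ 0.5271 -0.      0.1261] t 25.02 w 0.0398 shift [-0.06 -0.    0.51]
```

View pics/t5.png

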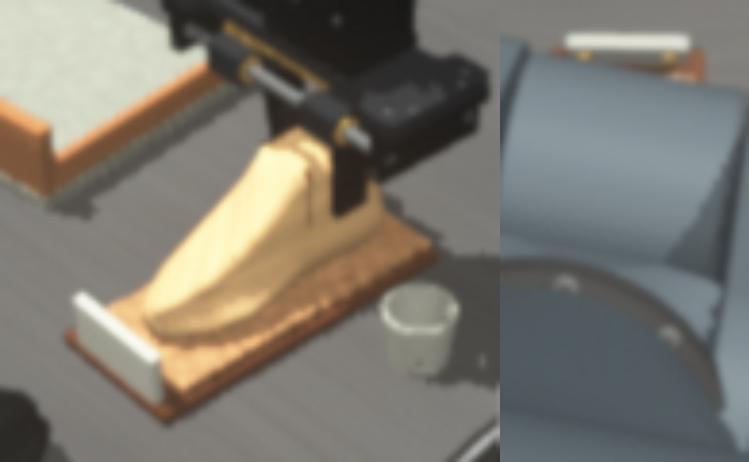

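The last hangs about 5 mm above the cork, lengthwise and centred, toe (150,315 in the crop) towards the stop (115,340). I'll set it down and let go.

```bash
python3 -m crank '[[0,0,0.4,0,0,0,0.7],[0,0,0.05,0,0,0,0.7],[0,0,0,0,0,0,0.5],[0,0,0,0,0,0,0.25],[0,0,0,0,0,0,0.25]]'
python3 -m crank '[[0,0,-4,0,0,0,0.25],[0,0,-5,0,0,0,0.25],[0,0,-2.5,0,0,-0.17,0.4],[0,0,0,0,0,-0.17,0.45],[0,0,0,0,0,-0.17,0.45]]' >/dev/null
python3 -m crank '[[0,0,0,0,0,-0.17,0.45],[0,0,0,0,0,-0.17,0.45],[0,0,0,0,0,-0.17,0.45],[0,0,0,0,0,-0.17,0.45],[0,0,0,0,0,-0.17,0.45]]' >/dev/null
python3 -m crank '[[0,0,0,0,0,-0.17,0.45],[0,0,0,0,0,-0.18,0.45],[0,0,0,0,0,0,0.45]]' 
python3 - <<'E'
from h import *
need((.5501,.2028,.20),5.3)
E
```

```text
time: 25.75
position: [0.5274, -0.0001, 0.122]
tool_rot: [1.0, -0.023, 0.0, 0.0]
ft_force: [-0.8, -0.5, 0.1]
grip_width: 0.0562
grip_force: 0.0
time: 27.38
position: [0.5271, -0.0001, 0.2368]
tool_rot: [0.674, 0.738, 0.0, 0.0]
ft_force: [0.3, -0.0, 0.4]
grip_width: 0.0478
grip_force: 0.0
turn [ 0.     0.    -0.002]
pos [ 5.271e-01 -1.000e-04  2.368e-01] t 27.38 w 0.0478 shift [19.99  4.13  3.68]
```

```bash
python3 -m crank '[[4,0.8,0,0,0,0,0.45],[5,1.1,0,0,0,0,0.45],[5,1.1,0,0,0,0,0.45],[4,0.7,0,0,0,0,0.45],[2,0.4,0,0,0,0,0.45]]' >/dev/null
python3 -m crank '[[0,0,0,0,0,0,0.45],[0,0,0,0,0,0,0.45],[0,0,0,0,0,0,0.45]]' >/dev/null
python3 - <<'E'
from h import *
need((.5501,.2025,.1545),5.3)
b=cams.camera("scene")[:,:,::-1];a=cams.camera("top")[:,:,::-1]
cv2.imwrite("pics/t6.png",np.hstack([cv2.resize(b[190:310,245:375],(400,369),interpolation=2),cv2.resize(a[155:285,260:390],(369,369),interpolation=2)]))
E
```

```text
turn [-0.     0.    -0.002]
pos [0.5495 0.2014 0.2367] t 28.38 w 0.048 shift [0.11 0.08 8.22]
```

View pics/t6.png

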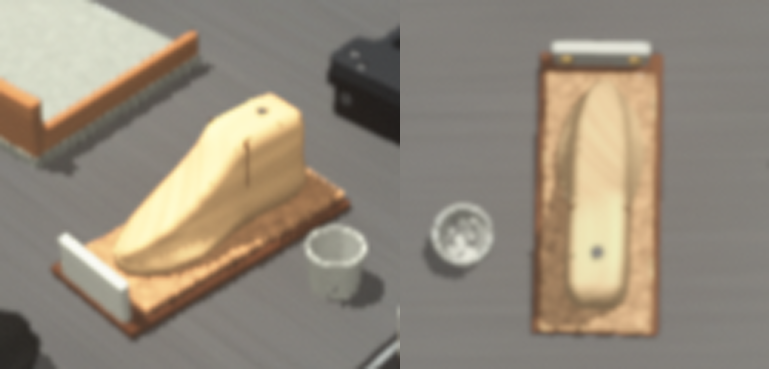

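The last sits upright in the middle of the cork, toe (603,85 in the right half) towards the stop at the top, and the cup is untouched. Next the bottle goes back.

```bash
python3 -m crank '[[0.1,0.1,3,0,0,0,0.45],[0,0,3,0,0,0,0.45],[0,0,1.4,0,0,0,0.45],[0,0,0.8,0,0,0,0.45],[0,0,0,0,0,0,0.45]]'
python3 -m crank '[[0,0,0,0,0,0,0.65],[0,0,0,0,0,0,0.8],[0,0,0,0,0,0,0.9],[0,0,0,0,0,0,0.9]]' 30
python3 -m crank '[[0,0,-2,0,0,0,0.9],[0,0,-3,0,0,0,0.9],[0,0,-3,0,0,0,0.9],[-3,-0.6,-1.5,0,0,0,0.9],[-5,-1.2,0,0,0,0,0.9]]' >/dev/null
python3 -m crank '[[-5.5,-1.2,0,0,0,0,0.9],[-5.5,-1.2,0,0,0,0,0.9],[-5.5,-1.2,0,0,0,0,0.9],[-5.5,-1.2,0,0,0,0,0.9],[-5.5,-1.2,0,0,0,0,0.9]]' >/dev/null
python3 -m crank '[[-5.5,-1.2,0,0,0,0,0.9],[-5.5,-1.2,0,0,0,0,0.9],[-5,-0.8,0,0,0,0,0.9],[-4,-0.4,0,0,0,0,0.9],[0,0,0,0,0,0,0.9]]' >/dev/null
python3 -m crank '[[0,0,0,0,0,0,0.9],[0,0,0,0,0,0,0.9]]'
python3 - <<'E'
from h import *
need((.4862,-.3661,.1578),5.3)
E
```

```text
time: 29.1
position: [0.5505, 0.2038, 0.1548]
tool_rot: [0.674, 0.739, 0.0, 0.0]
ft_force: [0.2, -0.9, 0.1]
grip_width: 0.0477
grip_force: 0.0
time: 29.6
position: [0.5506, 0.2041, 0.1554]
tool_rot: [0.673, 0.739, 0.0, 0.0]
ft_force: [-0.8, -0.3, 2.3]
grip_width: 0.027
grip_force: 30.0
time: 31.72
position: [0.4881, -0.3576, 0.2493]
tool_rot: [0.673, 0.74, 0.0, -0.001]
ft_force: [0.4, -0.8, -2.6]
grip_width: 0.0272
grip_force: 30.0
turn [-0.001 -0.002  0.002]
pos [ 0.4881 -0.3576  0.2493] t 31.73 w 0.0272 shift [-0.85 -0.26  9.15]
```

```bash
python3 -m crank '[[-0.7,-0.25,3,0,0,0,0.9],[0,0,3,0,0,0,0.9],[0,0,1.5,0,0,0,0.9],[0,0,0,0,0,0,0.9],[0,0,0,0,0,0,0.9]]' >/dev/null
python3 - <<'E'
from h import *
need((.4862,-.365,.158),5.3)
E
```

```text
turn [0.001 0.002 0.001]
pos [ 0.4872 -0.3666  0.1758] t 32.35 w 0.0272 shift [ 0.17 -0.09  1.78]
```

```bash
python3 -m crank '[[0.1,-0.1,1,0,0,0,0.9],[0,0,0.7,0,0,0,0.9],[0,0,0,0,0,0,0.9],[0,0,0,0,0,0,0.9]]'
python3 -m crank '[[0,0,0.1,0,0,0,0.6],[0,0,0,0,0,0,0.45],[0,0,-3,0,0,0,0.45],[0,0,-5,0,0,0,0.45],[3.0,0.6,0,0,0,0,0.45]]' >/dev/null
python3 -m crank '[[6,1.2,0,0,0,0,0.45],[6,1.2,0,0,0,0,0.45],[6,1.2,0,0,0,0,0.45],[6,1.2,0,0,0,0,0.45],[6,1.2,0,0,0,0,0.45]]' >/dev/null
python3 -m crank '[[6,1.2,0,0,0,0,0.45],[6,1.2,0,0,0,0,0.45],[6,1.1,0,0,0,0,0.45],[6,1.0,0,0,0,0,0.45],[3,0.7,0,0,0,0,0.45]]' >/dev/null
python3 -m crank '[[3.3,0.1,0,0,0,0,0.45],[0,0,0,0,0,0,0.45],[0,0,0,0,0,0,0.45]]' >/dev/null
python3 - <<'E'
from h import *
need((.5455,.2765,.138),5.3)
E
```

```text
time: 32.85
position: [0.4854, -0.3655, 0.1589]
tool_rot: [0.673, 0.739, -0.0, 0.0]
ft_force: [-1.1, 1.5, 5.5]
grip_width: 0.0272
grip_force: 30.0
turn [-0.001  0.001  0.001]
pos [0.545  0.2753 0.2365] t 35.1 w 0.0478 shift [0.12 0.07 9.85]
```

```bash
python3 -m crank '[[0.1,0.1,4,0,0,0,0.45],[0,0,3.5,0,0,0,0.45],[0,0,1.6,0,0,0,0.45],[0,0,0.7,0,0,0,0.45],[0,0,0,0,0,0,0.45]]'
python3 -m crank '[[0,0,0,0,0,0,0.65],[0,0,0,0,0,0,0.8],[0,0,0,0,0,0,0.9],[0,0,0,0,0,0,0.9]]' 30
python3 -m crank '[[0,0,-2,0,0,0,0.9],[0,0,-3,0,0,0,0.9],[0,0,-4,0,0,0,0.9],[-3,-0.6,-1,0,0,0,0.9],[-5,-1.2,0,0,0,0,0.9]]' >/dev/null
python3 -m crank '[[-5.5,-1.2,0,0,0,0,0.9],[-5.5,-1.2,0,0,0,0,0.9],[-5.5,-1.2,0,0,0,0,0.9],[-5.5,-1.2,0,0,0,0,0.9],[-5.5,-1.2,0,0,0,0,0.9]]' >/dev/null
python3 -m crank '[[-5.5,-1.2,0,0,0,0,0.9],[-5.5,-1.2,0,0,0,0,0.9],[-5,-0.8,0,0,0,0,0.9],[-4,-0.4,0,0,0,0,0.9],[0,0,0,0,0,0,0.9]]' >/dev/null
python3 -m crank '[[0,0,0,0,0,0,0.9],[0,0,0,0,0,0,0.9]]'
python3 - <<'E'
from h import *
need((.4782,-.2875,.1407),5.3)
E
```

```text
time: 35.72
position: [0.5465, 0.2766, 0.1391]
tool_rot: [0.674, 0.739, 0.0, 0.0]
ft_force: [-0.4, 0.4, 0.0]
grip_width: 0.0477
grip_force: 0.0
time: 36.22
position: [0.5465, 0.2771, 0.1394]
tool_rot: [0.673, 0.739, 0.001, 0.0]
ft_force: [0.2, -0.0, 1.1]
grip_width: 0.0252
grip_force: 30.0
time: 38.35
position: [0.4837, -0.2847, 0.2383]
tool_rot: [0.673, 0.74, 0.0, -0.001]
ft_force: [-0.9, -0.4, -2.1]
grip_width: 0.025
grip_force: 30.0
turn [-0.001 -0.002  0.002]
pos [ 0.4837 -0.2847  0.2383] t 38.35 w 0.025 shift [-0.25 -0.56  9.76]
```

```bash
python3 -m crank '[[-0.25,-0.55,4,0,0,0,0.9],[0,0,3,0,0,0,0.9],[0,0,1,0,0,0,0.9],[0,0,0,0,0,0,0.9],[0,0,0,0,0,0,0.9]]' >/dev/null
python3 - <<'E'
from h import *
need((.4782,-.287,.1425),5.3)
E
```

```text
turn [0.002 0.002 0.001]
pos [ 0.4796 -0.2896  0.1599] t 38.98 w 0.0253 shift [ 0.27 -0.12  1.74]
```

```bash
python3 -m crank '[[0.1,-0.1,1,0,0,0,0.9],[0,0,0.4,0,0,0,0.9],[0,0,0,0,0,0,0.9],[0,0,0,0,0,0,0.9]]'
python3 -m crank '[[0,0,0,0,0,0,0.9]]'
python3 -m crank '[[0,0,0,0,0,0,0.9]]'
```

```text
time: 39.48
position: [0.4778, -0.2885, 0.1448]
tool_rot: [0.674, 0.739, -0.0, 0.0]
ft_force: [-0.3, -1.0, -3.1]
grip_width: 0.0253
grip_force: 30.0
time: 39.6
position: [0.4778, -0.2885, 0.1449]
tool_rot: [0.673, 0.739, -0.0, 0.0]
ft_force: [0.4, 0.7, -3.6]
grip_width: 0.025
grip_force: 30.0
time: 39.72
position: [0.4778, -0.2885, 0.1449]
tool_rot: [0.673, 0.739, -0.0, 0.0]
ft_force: [-0.2, 0.7, -2.8]
grip_width: 0.0249
grip_force: 30.0
```

```bash
python3 -m crank '[[0.13,0.05,0.2,0,0,0,0.9],[0,0,0.1,0,0,0,0.9],[0,0,0,0,0,0,0.9]]'
python3 -m crank '[[0,0,0,0,0,0,0.6],[0,0,0,0,0,0,0.45],[0,0,-3,0,0,0,0.45],[0,0,-5,0,0,0,0.45],[3.0,0.6,-1.5,0,0,0,0.45]]' >/dev/null
python3 -m crank '[[6,1.2,0,0,0,0,0.45],[6,1.2,0,0,0,0,0.45],[6,1.2,0,0,0,0,0.45],[6,1.2,0,0,0,0,0.45],[6,1.2,0,0,0,0,0.45]]' >/dev/null
python3 -m crank '[[6,1.2,0,0,0,0,0.45],[6,1.2,0,0,0,0,0.45],[6,1.2,0,0,0,0,0.45],[6,1.0,0,0,0,0,0.45],[3,0.8,0,0,0,0,0.45]]' >/dev/null
python3 -m crank '[[3.2,0.2,0,0,0,0,0.45],[0,0,0,0,0,0,0.45],[0,0,0,0,0,0,0.45]]' >/dev/null
python3 - <<'E'
from h import *
need((.5408,.3531,.138),5.3)
E
```

```text
time: 40.1
position: [0.4784, -0.2876, 0.1433]
tool_rot: [0.673, 0.739, -0.0, 0.001]
ft_force: [-1.9, 0.4, 7.6]
grip_width: 0.0252
grip_force: 30.0
turn [-0.001  0.001  0.001]
pos [0.5405 0.353  0.2363] t 42.35 w 0.0479 shift [0.01 0.04 9.83]
```

```bash
python3 -m crank '[[0,0,4,0,0,0,0.45],[0,0,3.5,0,0,0,0.45],[0,0,1.5,0,0,0,0.45],[0,0,0.7,0,0,0,0.45],[0,0,0,0,0,0,0.45]]'
python3 -m crank '[[0,0,0,0,0,0,0.65],[0,0,0,0,0,0,0.8],[0,0,0,0,0,0,0.9],[0,0,0,0,0,0,0.9]]' 30
python3 -m crank '[[0,0,-2,0,0,0,0.9],[0,0,-3,0,0,0,0.9],[0,0,-4,0,0,0,0.9],[-3,-0.6,-1,0,0,0,0.9],[-5,-1.2,0,0,0,0,0.9]]' >/dev/null
python3 -m crank '[[-5.5,-1.2,0,0,0,0,0.9],[-5.5,-1.2,0,0,0,0,0.9],[-5.5,-1.2,0,0,0,0,0.9],[-5.5,-1.2,0,0,0,0,0.9],[-5.5,-1.2,0,0,0,0,0.9]]' >/dev/null
python3 -m crank '[[-5.5,-1.2,0,0,0,0,0.9],[-5.5,-1.2,0,0,0,0,0.9],[-5.5,-1.0,0,0,0,0,0.9],[-4.5,-0.8,0,0,0,0,0.9],[0,0,0,0,0,0,0.9]]' >/dev/null
python3 -m crank '[[0,0,0,0,0,0,0.9],[0,0,0,0,0,0,0.9]]'
python3 - <<'E'
from h import *
need((.4741,-.2173,.1406),5.3)
E
```

```text
time: 42.98
position: [0.5414, 0.3533, 0.1402]
tool_rot: [0.674, 0.739, 0.0, 0.0]
ft_force: [0.4, -0.5, 0.2]
grip_width: 0.0477
grip_force: 0.0
time: 43.48
position: [0.5409, 0.3537, 0.1403]
tool_rot: [0.673, 0.739, 0.0, 0.0]
ft_force: [-0.6, -0.0, 2.5]
grip_width: 0.0232
grip_force: 30.0
time: 45.6
position: [0.4737, -0.2187, 0.2399]
tool_rot: [0.673, 0.74, 0.0, -0.0]
ft_force: [0.3, 0.3, -1.4]
grip_width: 0.0234
grip_force: 30.0
turn [-0.    -0.001  0.002]
pos [ 0.4737 -0.2187  0.2399] t 45.6 w 0.0234 shift [0.13 0.06 9.93]
```

```bash
python3 -m crank '[[0.1,0.05,4,0,0,0,0.9],[0,0,3,0,0,0,0.9],[0,0,1.3,0,0,0,0.9],[0,0,0.5,0,0,0,0.9],[0,0,0,0,0,0,0.9]]' >/dev/null
python3 -m crank '[[0,0,0,0,0,0,0.9],[0,0,0,0,0,0,0.9]]'
python3 - <<'E'
from h import *
need((.4741,-.2167,.144),5.3)
E
```

```text
time: 46.48
position: [0.4746, -0.2194, 0.1525]
tool_rot: [0.673, 0.739, 0.0, 0.001]
ft_force: [1.0, -0.2, -2.2]
grip_width: 0.0234
grip_force: 30.0
turn [0.001 0.001 0.001]
pos [ 0.4746 -0.2194  0.1525] t 46.48 w 0.0234 shift [ 0.28 -0.03  0.85]
```

```bash
python3 -m crank '[[0.25,0,0.5,0,0,0,0.9],[0,0,0.2,0,0,0,0.9],[0,0,0,0,0,0,0.9]]'
python3 -m crank '[[0,0,0.1,0,0,0,0.9],[0,0,0,0,0,0,0.9]]'
```

```text
time: 46.85
position: [0.4739, -0.2165, 0.1445]
tool_rot: [0.673, 0.739, -0.0, -0.0]
ft_force: [0.2, -0.3, -2.0]
grip_width: 0.0231
grip_force: 30.0
time: 47.1
position: [0.474, -0.2167, 0.1442]
tool_rot: [0.673, 0.739, -0.0, 0.0]
ft_force: [-1.6, 0.3, 2.9]
grip_width: 0.0229
grip_force: 30.0
```

Contact made. I'll release, lift, move aside and compare with the first pictures.

```bash
python3 -m crank '[[0,0,0,0,0,0,0.6],[0,0,0,0,0,0,0.45],[0,0,-3,0,0,0,0.45],[0,0,-5,0,0,0,0.45],[4,-1,-3,0,0,0,0.45]]' >/dev/null
python3 -m crank '[[6,-1,0,0,0,0,0.45],[6,0,0,0,0,0,0.45],[6,0,0,0,0,0,0.45],[6,1,0,0,0,0,0.45],[6,1,0,0,0,0,0.45]]' >/dev/null
python3 -m crank '[[6,1,0,0,0,0,0.45],[6,0,0,0,0,0,0.45],[6,0,0,0,0,0,0.45],[4,0,0,0,0,0,0.45],[0,0,0,0,0,0,0.45]]'
python3 - <<'E'
from h import *
a=cams.camera("top")[:,:,::-1];b=cams.camera("scene")[:,:,::-1]
cv2.imwrite("pics/topF.png",a);cv2.imwrite("pics/sceneF.png",b)
a0=cv2.imread("pics/top0.png");b0=cv2.imread("pics/scene0.png")
f=lambda i,j:np.vstack([cv2.resize(i[175:305,395:550],(396,299),interpolation=2),cv2.resize(j[140:245,180:320],(396,299),interpolation=2)])
cv2.imwrite("pics/cmp.png",np.hstack([f(a0,b0),f(a,b)]))
def sh(i0,i1,x0,y0,x1,y1,m=6):
    t=i0[y0:y1,x0:x1];r=cv2.matchTemplate(i1[y0-m:y1+m,x0-m:x1+m],t,cv2.TM_CCOEFF_NORMED);_,v,_,l=cv2.minMaxLoc(r);return l[0]-m,l[1]-m,round(v,3)
up=lambda i:cv2.resize(i,None,fx=4,fy=4,interpolation=cv2.INTER_CUBIC)
A0,A,B0,B=map(up,(a0,a,b0,b))
for n,c,s in(("box",(447,267),(283,177)),("tin",(488,263),(262,167)),("bottle",(534,257),(240,152)),("spool",(151,201),(434,362)),("cup",(282,238),(354,270))):
    g=lambda p,q,c:sh(p,q,4*c[0]-36,4*c[1]-36,4*c[0]+36,4*c[1]+36,24)
    print(n,"quarter-pixel shift top",g(A0,A,c),"scene",g(B0,B,s))
E
```

```text
time: 48.98
position: [0.4315, 0.3445, 0.2535]
tool_rot: [0.672, 0.741, 0.001, 0.0]
ft_force: [-1.0, -0.2, 1.0]
grip_width: 0.0483
grip_force: 0.0
box quarter-pixel shift top (-2, -3, 0.998) scene (-1, 1, 0.994)
tin quarter-pixel shift top (2, 1, 0.998) scene (0, -1, 0.996)
bottle quarter-pixel shift top (2, 2, 0.994) scene (0, -1, 0.999)
spool quarter-pixel shift top (0, 0, 1.0) scene (0, 0, 1.0)
cup quarter-pixel shift top (0, 0, 1.0) scene (0, 0, 0.993)
```

View pics/cmp.png

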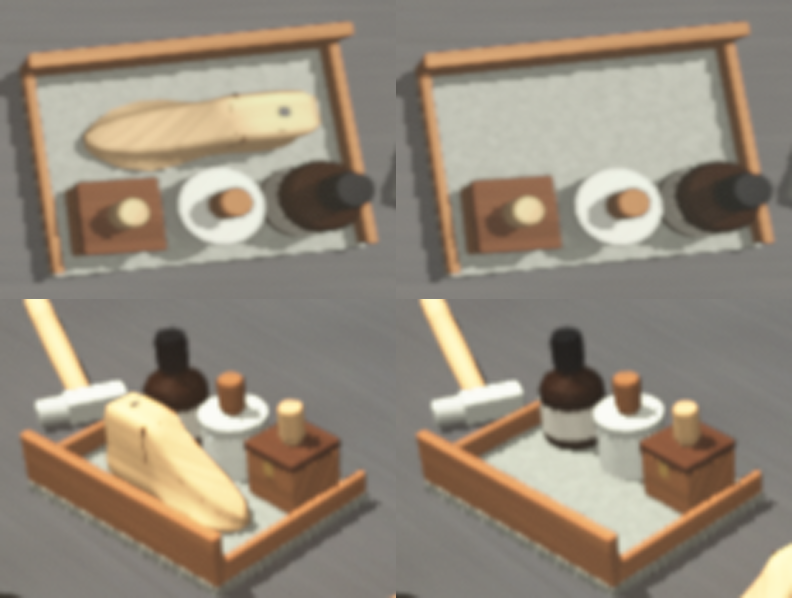

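View pics/sceneF.png

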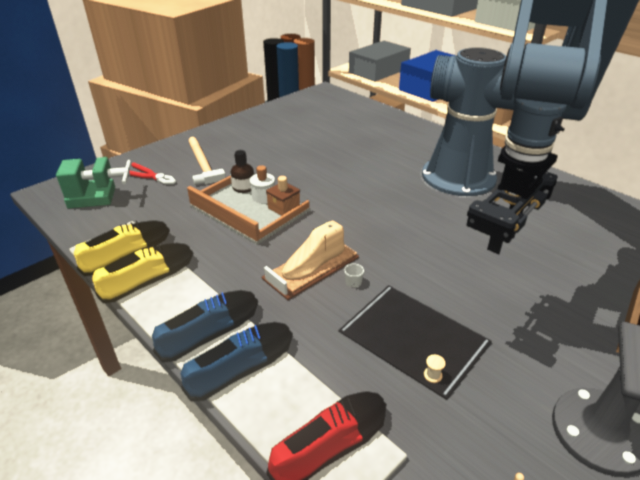

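All three are back within about 1–1.5 mm (quarter to three-quarter pixel shifts). The last stands on the rest at (312,250), and the spool and cup are unmoved. I'll hand it in.

```bash
python3 -c "
from rig import ticket
print(ticket.hand_in())"
```

```text
the job is handed in; nothing more can be done
None
```

I've handed the job in at about 49 s on the robot's clock: the last is sole down in the middle of the cork rest with its toe towards the stop, the tin, bottle and box are back in the bay about 1–1.5 mm from where they stood, and the spool and cup did not move.

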